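# Release the large battery pack from its charging cradle

### The job

Two battery packs sit latched in their charging cradles on the bench. Take the large one out: pinch its two side release buttons in together, lift it straight up while holding them in, and set it down upright on the floor of the open metal tray without dropping it. Leave the small pack latched in its cradle.

Things in the scene. Friction and masses are not known exactly. Their poses are not given: they have to be found in the camera images.
- large_pack_grip (a point): The large battery pack, a grey box upright in a white cradle: 60 mm deep (its x), 40 mm wide (y), 76 mm high, 0.15 to 0.35 kg. This point is midway between its two release buttons, 48 mm above its foot, 28 mm below its top; z is its up, y the line through the buttons. The buttons are 56 mm apart over their faces when out, 43 mm fully in; fully in they stop firmly and the pack can be carried by them.
- large_cradle: The large pack's white cradle, fixed; origin under its middle on the bench, axes as the seated pack's. 79 mm (x) by 72 mm (y), 29 mm high; the pack's foot sits 8 mm above the bench, 1.5 mm loose all round, its sides above 29 mm open to the fingers. Lips on the y sides hold the pack's catches until both buttons are more than 5 mm in. The pack is clear when its foot is 25 mm up.
- large_pack_left (a joint): White release button on the large pack's +y side, 22 mm (x) by 18 mm high, centred level with the pack's grip point, its face 28 mm from the pack's middle when out. 0 = out (catch hooked under the cradle's lip), 0.0065 m = fully in (catch free); sprung, 2 N to start and 4.5 N fully in, springs back out when let go.
- large_pack_right (a joint): White release button on the large pack's -y side, 22 mm (x) by 18 mm high, centred level with the pack's grip point, its face 28 mm from the pack's middle when out. 0 = out (catch hooked under the cradle's lip), 0.0065 m = fully in (catch free); sprung, 2 N to start and 4.5 N fully in, springs back out when let go.
- tray_in (a point): Open shallow metal tray, fixed to the bench: 158 mm (x) by 138 mm (y) outside, 150 by 130 mm inside, rim 16 mm above the bench. This point is the middle of its inner floor, 4 mm above the bench; axes along the tray's sides, z up.
- small_pack_grip (a point): The small pack in its own cradle, which must stay there: same make, same 40 mm width, buttons and catches, but only 32 mm deep (x) and 64 mm high. This point is midway between its buttons, 48 mm above its foot.
Things that resemble listed ones, but are neither listed nor needed, are in the scene too. What is shaped like the part that bears large_pack_grip but yellow is not meant.

How it is judged:
By the outcome, as a careful person would: the job done as asked, in the order asked, and still so for the second after the job is handed in, with the robot touching nothing.
It also fails if it takes over 40 s, if anything falls off the work surface, if the arm or the gripper's body presses on something with over 40 N, if the wrist force passes 120 N, or if a joint passes its speed limit or range.

### The arm

A 6-joint arm with a two-finger parallel gripper is mounted at the origin on a cart in front of the work surface, level with it; the furniture and walls round the work are solid. World frame = base frame: x ahead of the robot, y to its left, z up, the work surface at z = 0. Lengths are in m, angles in rad, forces in N, time in s.
With the tool pointing down it reaches from about 0.325 to 0.9 m from the base axis. Payload 3.5 kg.
Tool frame: the origin (TCP) lies at the centre of the arm's flange, where the gripper is bolted on; the fingertips stand 173 mm ahead of it and the grasp point (between the pads) lies 155 mm ahead of it; z points along the fingers, y is the line along which they close (so a half turn about z gives the same grasp; the last joint's range is limited). The gripper opens to 85 mm and grips with 20 to 120 N. Pads are 22 mm wide; open, the fingers measure 114 mm over their backs; the gripper's body (76 mm by 85 mm) begins 54 mm behind the grasp point. The pads swing forward as they close: fully open they stand 13 mm farther back than shut.
Start: joints at [1.172, 0.276, -0.026, 1.268, 0, 1.467], TCP at [0.182, 0.598, 0.405] pointing down, gripper open.
Joint ranges: [-3.12, 3.12], [-0.85, 1.88], [-1.08, 1.24], [-1.95, 2.15], [-1.57, 1.53], [-3.14, 3.14]. Speed limits (rad/s): [2.57, 2.57, 3.14, 3.14, 3.14, 3.14].

### API

Orientations are given as a rotation vector (axis times angle).
In Python, from plant import * gives the robot as it stands.
- The arm moves only by the tool play_rows, never from a script. Its argument "steps" is one flat list of numbers, 5 for each row, row after row: the shift along the tool's x, y, z in m, then the turn about the tool's z in rad, then the opening in per cent of the stroke, from 0 (shut) to 100 (fully open). In form: [dx, dy, dz, spin, fingers, dx, dy, dz, spin, fingers, ...]. A call has 1 to 12 rows; each row is the pose to reach, as a shift and turn from the pose commanded when the call began, along the tool's axes at that moment; what a row does not reach only later rows make up. A row lasts 1/10 s, in which the tool goes at most 50 mm and 8.59 degrees, less where a joint would pass 70% of its speed; a pose out of reach is approached as far as the arm can. A call with a gripper value outside its range is refused whole. The fingers move at their own pace and stop on an object; the grip force is fixed at half the most. Time passes only in rows, so rows that repeat a pose let the fingers close. It gives the time, the measured TCP pose, the force, the opening and the grip force at its end, in the units of the state.
- observe(): the state, without advancing time (a new reading comes with each control period).
- camera(name): name is "side" or "top" or "wrist"; returns a dict with "pixels" (400x640x3 uint8, blue, green, red), "camera_matrix" (3x3 intrinsics, pixels), "dist_coeffs" ([k1, k2, p1, p2, k3] as OpenCV has them; the pictures are not rectified), "rvec" (rotation vector, rad) and "tvec" (3), from world to camera coordinates, as OpenCV has them. Camera axes: x right, y down, z forward; pixel columns grow to the right and rows downward; lengths in m; the calibration is good to about 2 mm. A picture is of the moment at which its call begins. There is no depth.
- sign_off(): hands the job in; it is judged then, once.
The state is a dict: "time_s": time; "q": joint angles; "dq": joint speeds; "joint_efforts": joint torques, N m; "ee_pos": TCP position; "eef_rot": TCP orientation; "contact_force": force on the tool from outside, world axes, zero at the start; "moment": the same for the moment, N m; "grip_width": opening from 0.0 (shut) to 1.0 (fully open); "finger_force": force on a finger pad.
Only numpy, scipy, OpenCV 4.12 (cv2) and the standard library are available. Lean on these libraries where they do the work, as an engineer would, in place of code of your own. Each camera call takes 0.05 s, during which the arm holds its last target. There are 200 camera calls.

## Working session

There is one attempt and no reset: what is moved stays moved. The work goes in short steps, Python scripts to look and compute and a tool call to move; the robot and the scene stay as the last step left them, time stands still between calls to the robot, and variables do not carry over. Pictures are saved under pics/ and viewed, at most 10 in all, crops included, and the job is handed in when it is done.

Besides the shell and the picture viewer there is one more tool, called after ">>>" as name(argument=value, ...) on one line, values as JSON. play_rows: Moves the arm, as the interface text tells. Its arguments: {"type":"object","properties":{"steps":{"type":"array"}},"required":["steps"]}

```bash
mkdir -p pics
cat > h.py <<'E'
from plant import *
import numpy as np, cv2
from scipy.spatial.transform import Rotation as R
def snap(n,tag):
    c=camera(n); cv2.imwrite(f'pics/{tag}.png',c['pixels'])
    np.savez(f'pics/{tag}.npz',**{k:np.array(v) for k,v in c.items()}); return c
def load(tag): return dict(np.load(f'pics/{tag}.npz'))
def ray(c,uv):
    p=cv2.undistortPoints(np.array([[uv]],float),c['camera_matrix'],c['dist_coeffs'])[0,0]
    Rm=cv2.Rodrigues(np.array(c['rvec'],float))[0]; t=np.array(c['tvec'],float).ravel()
    d=Rm.T@np.array([p[0],p[1],1]); return -Rm.T@t,d/np.linalg.norm(d)
def onz(c,uv,z):
    o,d=ray(c,uv); return o+d*(z-o[2])/d[2]
def tri(*cu):
    A=0;b=0
    for c,uv in cu:
        o,d=ray(c,uv);P=np.eye(3)-np.outer(d,d);A=A+P;b=b+P@o
    return np.linalg.solve(A,b)
E
python3 - <<'E'
from h import *
a=snap('top','top0')['pixels'];b=snap('side','side0')['pixels']
s=observe();print(s['ee_pos'],s['eef_rot'])
E
```

```text
[0.18207546 0.597517   0.40363691] [-0.46295133 -3.10677501  0.00317335]
```

View pics/top0.png

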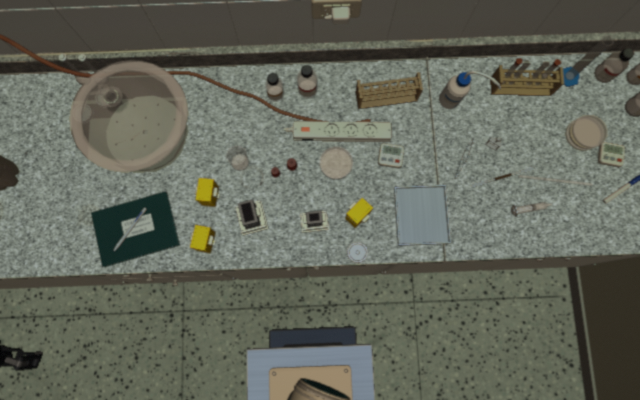

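View pics/side0.png

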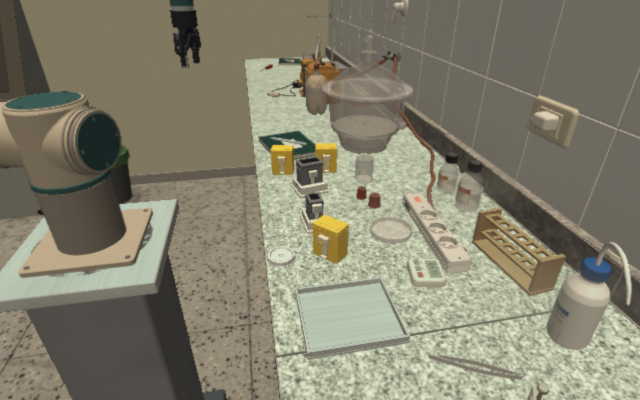

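The top view shows the large dark pack in its white cradle at (250,214), the small pack at (315,218), the tray at (421,215), and yellow packs at (206,191), (202,238) and (360,212). The side view shows the large pack at (310,172), the small one at (315,207) and the tray at (350,316). The candidates are the dark packs at (250,214) and (315,218). The one at (250,214) fits because it is the deeper and taller of the two and isn't yellow. I'll confirm that in a crop.

Run:
```python
from h import *
t=load('top0');s=load('side0')
a=t['pixels'][190:250,225:345];b=s['pixels'][145:240,275:355]
a=cv2.resize(a,None,fx=6,fy=6,interpolation=2)[:360,:720]
b=cv2.resize(b,(0,0),fx=2.4,fy=2.4,interpolation=2)
im=np.zeros((595,720,3),np.uint8);im[:360]=a;im[362:362+b.shape[0],:b.shape[1]]=b
cv2.imwrite('pics/crop0.png',im)
for n,uv,z in [('L',(249,214),.084),('Lc',(251,216),.029),('S',(314.5,218),.072),('tray',(421.5,215.5),.01)]:
    print(n,onz(t,uv,z).round(3))
print('Ltop tri',tri((t,(249,212)),(s,(309,161))).round(3))
for p in [(395,187),(445,186),(448,244),(399,246)]: print(onz(t,p,.016).round(3))
```

```text
L [0.481 0.137 0.084]
Lc [0.487 0.139 0.029]
S [ 0.467 -0.027  0.072]
tray [ 0.474 -0.311  0.01 ]
Ltop tri [0.487 0.137 0.08 ]
[ 0.553 -0.246  0.016]
[ 0.551 -0.379  0.016]
[ 0.395 -0.373  0.016]
[ 0.395 -0.245  0.016]
```

View pics/crop0.png

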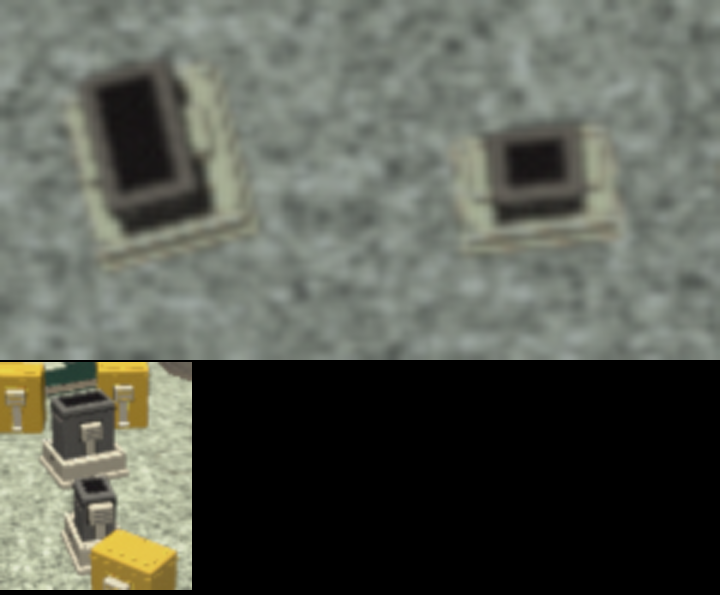

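The crop confirms the large pack: it is deep and dark with white buttons on its y sides, yawed about 12°, at roughly (0.485, 0.138). I'll move above it for a wrist view.

```bash
cat >> h.py <<'E'
def go(tgt,yaw=None):
    "shift (tool axes) to TCP target; spin to bring tool x to world angle yaw"
    s=observe();M=R.from_rotvec(s['eef_rot']).as_matrix();d=M.T@(np.array(tgt)-s['ee_pos'])
    cur=np.arctan2(M[1,0],M[0,0]); sp=0 if yaw is None else -((yaw-cur+np.pi/2)%np.pi-np.pi/2)
    print('shift',d.round(4),'spin',round(sp,4),'t',s['time_s'],'tilt',M[:,2].round(4),'yawx',round(cur,4))
E
python3 -c "
from h import *
go([.487,.138,.40],np.pi+.21)"
```

```text
shift [-0.4257 -0.3506  0.0043] spin -0.5059 t 0.1 tilt [-8.0e-04 -1.9e-03 -1.0e+00] yawx 2.8457
```

>>> play_rows(steps=[-0.426,-0.35,0.004,-0.506,100,-0.426,-0.35,0.004,-0.506,100,-0.426,-0.35,0.004,-0.506,100,-0.426,-0.35,0.004,-0.506,100,-0.426,-0.35,0.004,-0.506,100,-0.426,-0.35,0.004,-0.506,100,-0.426,-0.35,0.004,-0.506,100,-0.426,-0.35,0.004,-0.506,100,-0.426,-0.35,0.004,-0.506,100,-0.426,-0.35,0.004,-0.506,100,-0.426,-0.35,0.004,-0.506,100,-0.426,-0.35,0.004,-0.506,100])

```text
time_s: 1.3
ee_pos: [0.49, 0.135, 0.4004]
eef_rot: [-0.319, 3.124, -0.002]
contact_force: [-0.2, 1.3, 0.4]
grip_width: 1.0
finger_force: 0.0
```

Run:
```python
from h import *
snap('wrist','w1'); go([.487,.138,.40],np.pi+.21)
c=load('w1');print(ray(c,(320,200)))
```

```text
shift [0.0018 0.0023 0.0003] spin -0.0051 t 1.35 tilt [-1.e-04 -7.e-04 -1.e+00] yawx -2.9366
(array([0.41265166, 0.12020294, 0.37060607]), array([ 0.30977303,  0.06669578, -0.94846842]))
```

View pics/w1.png

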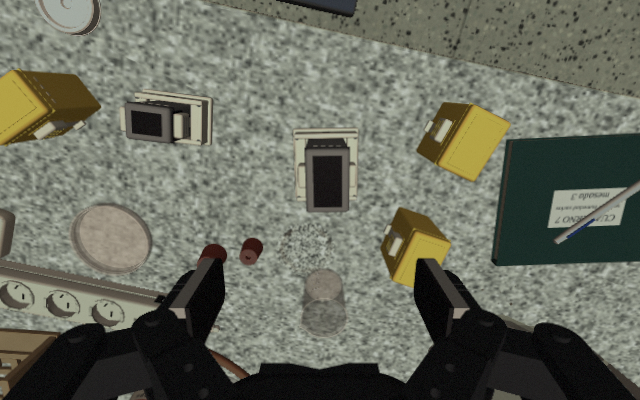

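The wrist view shows the large pack centred, its top rim spanning about (306–349, 148–212) and its cradle (293–358, 128–200). The small pack is at (165,120), and the two nearest yellow packs are at (415,245) and (465,140). I'll take a second, closer view for height.

>>> play_rows(steps=[0,0.02,0.045,0,100,0,0.04,0.09,0,100,0,0.04,0.09,0,85,0,0.04,0.09,0,85])

```text
time_s: 1.75
ee_pos: [0.4781, 0.1788, 0.31]
eef_rot: [0.333, -3.121, 0.001]
contact_force: [-0.7, 0.2, 0.4]
grip_width: 0.857
finger_force: 0.0
```

Run:
```python
from h import *
snap('wrist','w2')
P={}
for tag,box in (('w1',(285,120,370,220)),('w2',None)):
    c=load(tag);im=c['pixels'];
    if box is None:
        # predicted location
        uv=cv2.projectPoints(np.array([[.485,.138,.084]]),c['rvec'],c['tvec'],c['camera_matrix'],c['dist_coeffs'])[0].ravel();print(uv)
        box=(int(uv[0]-75),int(max(uv[1]-85,0)),int(uv[0]+75),int(uv[1]+85))
    x0,y0,x1,y1=box;sub=im[y0:y1,x0:x1]
    g=sub.max(2)
    m=(g<35).astype(np.uint8);n,l,st,ce=cv2.connectedComponentsWithStats(m)
    for i in range(1,n):
        if st[i,4]>200: 
            r=cv2.minAreaRect(np.argwhere(l==i)[:,::-1].astype(np.float32)); print(tag,st[i]+[x0,y0,0,0,0],ce[i]+[x0,y0],r[1:])
    cv2.imwrite(f'pics/{tag}c.png',cv2.resize(sub,None,fx=3.5 if tag=='w2' else 4,fy=3.5 if tag=='w2' else 4,interpolation=2)); print(tag,box)
a=cv2.imread('pics/w1c.png');b=cv2.imread('pics/w2c.png');h=max(a.shape[0],b.shape[0])
o=np.zeros((h,max(0,a.shape[1])+b.shape[1],3),np.uint8);o[:a.shape[0],:a.shape[1]]=a;o[:b.shape[0],a.shape[1]:]=b
f=min(1,800/o.shape[1],600/h);print('f',f,a.shape);cv2.imwrite('pics/wc.png',cv2.resize(o,None,fx=f,fy=f,interpolation=3))
```

```text
w1 [ 313  156   29   51 1361] [327.08890522 181.35121234] ((50.24766159057617, 27.65882682800293), 88.63607025146484)
w1 (285, 120, 370, 220)
[252.28186597 218.32149731]
w2 [281 164  17  91 288] [292.20138889 200.81597222] ((89.31017303466797, 15.074646949768066), 84.5596694946289)
w2 [ 237  190   44   68 2672] [258.87163174 223.12125749] ((69.03131103515625, 40.19731521606445), 87.1844482421875)
w2 [209 254  32  49 975] [228.40205128 283.08512821] ((26.82463836669922, 53.64927291870117), 27.979475021362305)
w2 [177 265  37  38 407] [195.94103194 285.53562654] ((16.061960220336914, 51.16511535644531), 36.573028564453125)
w2 (177, 133, 327, 303)
f 0.9248554913294798 (400, 340, 3)
```

View pics/wc.png

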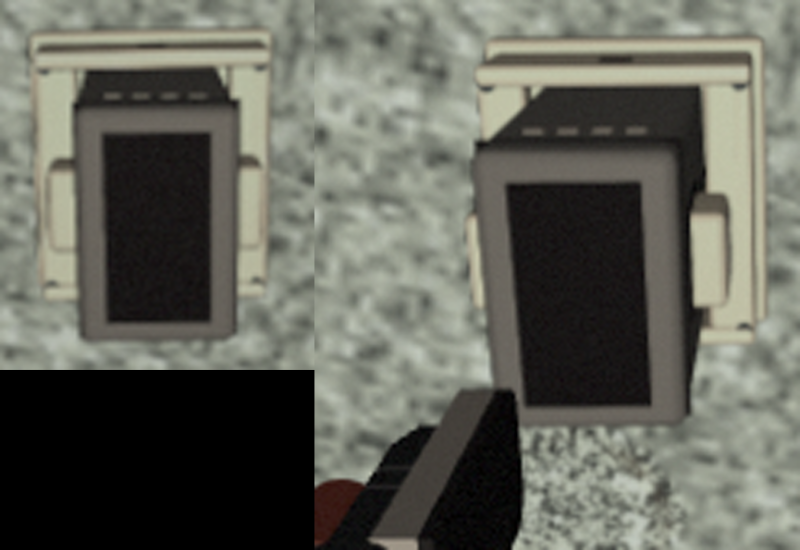

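The crop shows clean corners on the dark panel on top of the pack, with the buttons visible on either side. I'll triangulate the panel and cradle corners.

Run:
```python
from h import *
c1,c2=load('w1'),load('w2')
f=.92486
A=lambda x,y:(285+x/(4*f)-.4,120+y/(4*f)-.4)
B=lambda x,y:(177+(x-340*f)/(3.5*f)-.4,133+y/(3.5*f)-.4)
L={'TL':((105,134),(506,183)),'TR':((210,132),(641,182)),'BR':((211,321),(651,404)),'BL':((105,323),(524,406)),
'rTL':((76,106),(474,143)),'rTR':((238,104),(683,140)),'rBR':((234,334),(688,420)),
'cTL':((38,56),(478,70)),'cTR':((271,56),(750,70)),'cBR':((268,293),(748,338)),
'bR':((260,250),(727,303))}
P={k:tri((c1,A(*a)),(c2,B(*b))) for k,(a,b) in L.items()}
for k,v in P.items(): print(k,v.round(4))
m=np.mean([P[k] for k in('TL','TR','BR','BL')],0);d=P['TL']-P['BL']+P['TR']-P['BR'];print('panel mid',m,'xlen',np.linalg.norm(d)/2,'ywid',np.linalg.norm(P['TL']-P['TR']))
print('rim mid',(P['rTL']+P['rBR'])/2)
print('yaw x', np.arctan2(*(-d)[[1,0]]), 'yaw from y', np.arctan2(*(P['TL']+P['BL']-P['TR']-P['BR'])[[1,0]])+np.pi/2)
```

```text
TL [0.4665 0.1258 0.088 ]
TR [0.4617 0.1503 0.0851]
BR [0.5073 0.1608 0.0866]
BL [0.5137 0.1353 0.0854]
rTL [0.4622 0.1177 0.0819]
rTR [0.4553 0.1565 0.0734]
rBR [0.5115 0.1684 0.0821]
cTL [0.4598 0.1046 0.0311]
cTR [0.4465 0.1675 0.0312]
cBR [0.511  0.181  0.0391]
bR [0.494  0.1728 0.0593]
panel mid [0.48732187 0.14306916 0.08630093] xlen 0.04747935592071592 ywid 0.025120167251517674
rim mid [0.48683898 0.14307308 0.08198921]
yaw x 0.21155503855242494 yaw from y 0.22069442686900964
```

Run:
```python
from h import *
c=load('w1');Y=np.array([.487,.143,0]);r=R.from_euler('z',.215)
for p,zs in (((397,207),(.075,)),((383,250),(.075,.0)),((418,148),(.075,0)),((440,103),(.075,))):
    for z in zs: print(p,z,r.inv().apply(onz(c,p,z)-Y).round(3))
go([.487,.143,.26],np.pi+.215);go([.487,.143,.208],np.pi+.215)
```

```text
(397, 207) 0.075 [0.029 0.067 0.075]
(383, 250) 0.075 [0.074 0.056 0.075]
(383, 250) 0.0 [ 0.113  0.071 -0.   ]
(418, 148) 0.075 [-0.027  0.082  0.075]
(418, 148) 0 [-0.014  0.104  0.   ]
(440, 103) 0.075 [-0.066  0.098  0.075]
shift [ 0.     -0.0365  0.0516] spin -0.0033 t 1.8 tilt [ 8.e-04 -1.e-04 -1.e+00] yawx -2.9299
shift [ 1.000e-04 -3.650e-02  1.036e-01] spin -0.0033 t 1.8 tilt [ 8.e-04 -1.e-04 -1.e+00] yawx -2.9299
```

>>> play_rows(steps=[0,-0.0365,0.02,-0.003,84,0,-0.0365,0.05,-0.003,84,0,-0.0365,0.075,-0.003,84,0,-0.0365,0.095,-0.003,84,0,-0.0365,0.1035,-0.003,84,0,-0.0365,0.1035,-0.003,84,0,-0.0365,0.1035,-0.003,84])

```text
time_s: 2.5
ee_pos: [0.4882, 0.1425, 0.209]
eef_rot: [-0.334, 3.12, 0.0]
contact_force: [0.3, -0.3, -0.1]
grip_width: 0.843
finger_force: 0.0
```

Run:
```python
from h import *
a=snap('wrist','w3')['pixels'];snap('side','s3');b=load('s3')['pixels'][120:220,270:350]
b=cv2.resize(b,(320,400),interpolation=2);cv2.imwrite('pics/g3.png',np.hstack([a[:,100:560],b]))
go([.487,.143,.208],np.pi+.215)
```

```text
shift [0.001  0.0007 0.001 ] spin -0.0018 t 2.6 tilt [ 3.5e-03  5.0e-04 -1.0e+00] yawx -2.9283
```

View pics/g3.png

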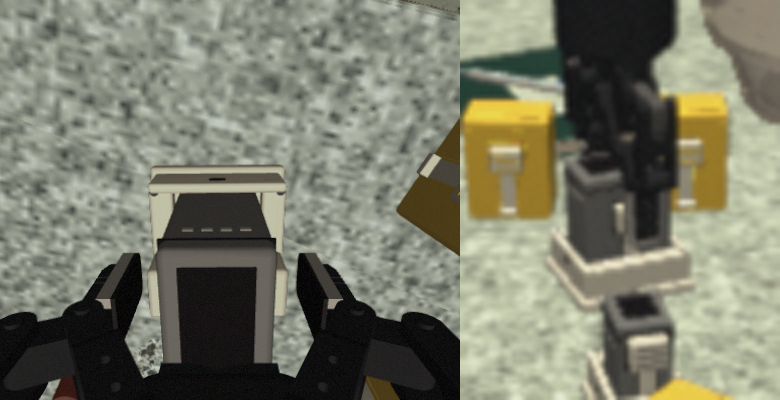

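Wrist picture: the pads straddle the pack at (135,285) and (315,285) in the crop, roughly level with the buttons at (153,290) and (281,290). In the side view the finger seems a little to the +x side of the button, so I'll check that numerically.

Run:
```python
from h import *
r=R.from_euler('z',.215)
def pr(c,O,pts): return cv2.projectPoints(r.apply(np.array(pts,float))+O,c['rvec'],c['tvec'],c['camera_matrix'],c['dist_coeffs'])[0][:,0]
O=np.array([.487,.143,0]);T=np.array([.4882,.1425,0])
w,s=load('w3'),load('s3')
for sy in(1,-1):
  print('button w3 crop',sy,(pr(w,O,[[-.011,sy*.028,.065],[.011,sy*.028,.065]])-[100,0]).round())
print('button s3 crop',((pr(s,O,[[-.011,-.028,.065],[.011,-.028,.065],[-.011,-.028,.047],[.011,-.028,.047]])-[270,120])*4+[460,0]).round())
print('finger s3 crop',((pr(s,T,[[-.011,-.05,.065],[.011,-.05,.065],[-.011,-.05,.042],[.011,-.05,.042]])-[270,120])*4+[460,0]).round())
print('top rim',(pr(w,O,[[-.03,.02,.084],[-.03,-.02,.084]])-[100,0]).round(), 'rim s3',((pr(s,O,[[-.03,-.02,.084],[.03,-.02,.084]])-[270,120])*4+[460,0]).round())
```

```text
button w3 crop 1 [[289. 268.]
 [286. 315.]]
button w3 crop -1 [[146. 268.]
 [150. 316.]]
button s3 crop [[615. 202.]
 [648. 196.]
 [616. 228.]
 [648. 222.]]
finger s3 crop [[631. 216.]
 [664. 210.]
 [631. 250.]
 [664. 243.]]
top rim [[280. 246.]
 [155. 247.]] rim s3 [[581. 174.]
 [671. 159.]]
```

The prediction matches the view, and the offset is only parallax. Closing on the buttons.

>>> play_rows(steps=[0,0,0,0,60,0,0,0,0,40,0,0,0,0,30,0,0,0,0,30,0,0,0,0,30,0,0,0,0,30,0,0,0,0,30,0,0,0,0,30])

```text
time_s: 3.4
ee_pos: [0.4882, 0.1423, 0.2092]
eef_rot: [-0.334, 3.12, -0.001]
contact_force: [-0.9, -1.7, 8.8]
grip_width: 0.466
finger_force: 61.8
```

>>> play_rows(steps=[0,0,-0.005,0,20,0,0,-0.01,0,20,0,0,-0.015,0,20,0,0,-0.015,0,20])

```text
time_s: 3.8
ee_pos: [0.487, 0.1423, 0.2227]
eef_rot: [-0.334, 3.123, 0.0]
contact_force: [-0.2, 0.4, -2.5]
grip_width: 0.459
finger_force: 61.2
```

Run:
```python
from h import *
snap('side','s4');b=load('s4')['pixels'][120:240,270:350]
cv2.imwrite('pics/g4.png',cv2.resize(b,(400,600),interpolation=2));s=observe();print(s['contact_force'],s['grip_width'],s['ee_pos'])
```

```text
[ 0.82478905  0.45906941 -2.55735416] 0.458393266138711 [0.48681302 0.14231219 0.22237935]
```

View pics/g4.png

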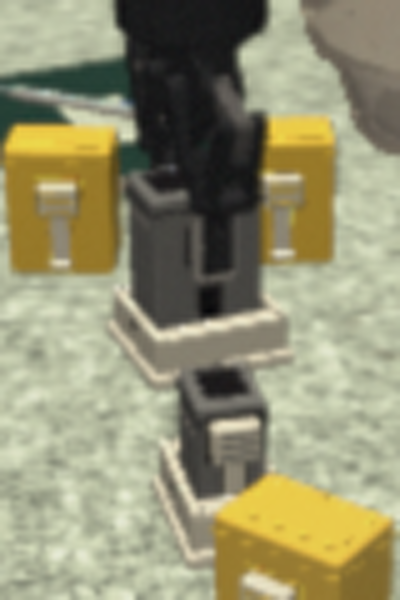

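The pack is out of the latches: it has risen about 14 mm, weighs about 2.5 N, and the buttons are held in. The small pack is untouched. Next I'll lift it clear, then carry it to the tray.

>>> play_rows(steps=[0,0,-0.012,0,20,0,0,-0.03,0,20,0,0,-0.055,0,20,0,0,-0.08,0,20,0,0,-0.105,0,20,0,0,-0.12,0,20,0,0,-0.12,0,20])

```text
time_s: 4.55
ee_pos: [0.4876, 0.1424, 0.3452]
eef_rot: [-0.334, 3.119, 0.0]
contact_force: [0.4, 0.7, -2.6]
grip_width: 0.465
finger_force: 61.8
```

Run:
```python
from h import *
go([.474,-.311,.34],np.pi)
c=load('top0');g=cv2.cvtColor(c['pixels'],cv2.COLOR_BGR2GRAY)[175:260,380:465]
sd=load('side0')
for n,a,b in(('nearL',(395,187),(384,281)),('farR',(448,244),(302,351)),('nearside',(445,186),(405,322)),('x',(399,246),(297,288))): print(n,tri((c,a),(sd,b)).round(3))
print(observe()['finger_force'],observe()['contact_force'])
```

```text
shift [ 0.1093 -0.4403  0.0048] spin 0.2132 t 4.55 tilt [ 4.5e-03  7.0e-04 -1.0e+00] yawx -2.9284
nearL [ 0.558 -0.248  0.004]
farR [ 0.394 -0.375  0.01 ]
nearside [ 0.547 -0.374  0.036]
x [ 0.399 -0.246  0.013]
61.81498557329178 [ 0.4435591   0.66073954 -2.57224156]
```

>>> play_rows(steps=[0.005,-0.02,0.002,0.01,20,0.014,-0.055,0.003,0.03,20,0.025,-0.1,0.004,0.05,20,0.036,-0.145,0.004,0.07,20,0.047,-0.19,0.004,0.09,20,0.059,-0.24,0.004,0.12,20,0.071,-0.285,0.004,0.14,20,0.082,-0.33,0.004,0.16,20,0.093,-0.375,0.004,0.18,20,0.102,-0.41,0.004,0.2,20,0.107,-0.432,0.004,0.21,20,0.109,-0.44,0.004,0.213,20])

```text
time_s: 5.75
ee_pos: [0.4728, -0.3128, 0.3369]
eef_rot: [-0.005, -3.14, -0.001]
contact_force: [0.1, -0.0, -3.0]
grip_width: 0.459
finger_force: 61.8
```

Run:
```python
from h import *
w=snap('wrist','w5')['pixels'];s=snap('side','s5')['pixels'][130:380,230:480]
cv2.imwrite('pics/g5.png',np.hstack([cv2.resize(w,(480,300)),cv2.resize(s,(300,300))]))
go([.475,-.311,.205],np.pi);s=observe();print(s['ee_pos'],s['contact_force'],s['moment'])
```

```text
shift [-2.300e-03  1.000e-04  1.321e-01] spin -0.0014 t 5.85 tilt [-0.0018  0.0018 -1.    ] yawx 3.1402
[ 0.47293685 -0.31130175  0.33706986] [ 1.28022614  1.13441445 -1.92248048] [ 0.01766692 -0.06471363 -0.0361129 ]
```

View pics/g5.png

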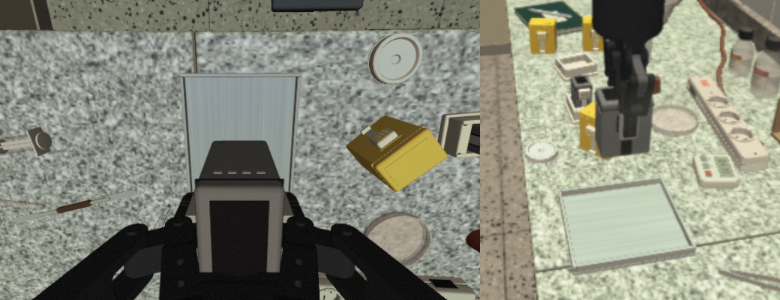

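The pack is held upright, centred over the tray (wrist crop: tray at (183–298, 75–), pack at (238,230)). I'll lower it gently.

>>> play_rows(steps=[-0.002,0,0.015,0,20,-0.002,0,0.045,0,20,-0.002,0,0.075,0,20,-0.002,0,0.1,0,20,-0.002,0,0.115,0,20,-0.002,0,0.122,0,20,-0.002,0,0.125,0,20,-0.002,0,0.126,0,20])

```text
time_s: 6.65
ee_pos: [0.4758, -0.3102, 0.2122]
eef_rot: [-0.002, 3.141, 0.0]
contact_force: [-0.5, -0.2, -2.1]
grip_width: 0.46
finger_force: 61.8
```

>>> play_rows(steps=[0,0,0.002,0,20,0,0,0.003,0,20,0,0,0.003,0,20])

```text
time_s: 6.95
ee_pos: [0.4757, -0.311, 0.2098]
eef_rot: [-0.0, 3.141, -0.001]
contact_force: [-1.2, 0.4, -2.2]
grip_width: 0.464
finger_force: 61.8
```

>>> play_rows(steps=[0,0,0.001,0,20,0,0,0.002,0,20,0,0,0.003,0,20,0,0,0.003,0,20])

```text
time_s: 7.35
ee_pos: [0.4754, -0.3108, 0.206]
eef_rot: [0.0, -3.141, -0.0]
contact_force: [-0.1, -0.0, -2.2]
grip_width: 0.459
finger_force: 61.8
```

>>> play_rows(steps=[0,0,0.001,0,20,0,0,0.001,0,20,0,0,0.001,0,20])

```text
time_s: 7.65
ee_pos: [0.4756, -0.3109, 0.2054]
eef_rot: [-0.0, 3.141, -0.0]
contact_force: [-0.6, 0.2, -0.6]
grip_width: 0.459
finger_force: 61.9
```

>>> play_rows(steps=[0,0,0.001,0,20,0,0,0.001,0,20,0,0,0.001,0,20])

```text
time_s: 7.95
ee_pos: [0.4756, -0.3108, 0.2053]
eef_rot: [-0.0, 3.141, -0.0]
contact_force: [-2.0, 1.7, 5.6]
grip_width: 0.463
finger_force: 62.7
```

Contact with the tray floor (5.6 N). Opening slowly, then retreating upward.

>>> play_rows(steps=[0,0,0,0,50,0,0,0,0,58,0,0,0,0,66,0,0,0,0,74,0,0,0,0,82,0,0,0,0,88,0,0,0,0,88,0,0,0,0,88])

```text
time_s: 8.75
ee_pos: [0.4756, -0.3108, 0.2043]
eef_rot: [-0.0, 3.141, -0.0]
contact_force: [0.9, 0.4, 0.5]
grip_width: 0.88
finger_force: 0.0
```

>>> play_rows(steps=[0,0,-0.01,0,88,0,0,-0.03,0,88,0,0,-0.06,0,88,0,0,-0.1,0,88,0,0,-0.14,0,88,0,0,-0.17,0,88,0,0,-0.19,0,88,0,0,-0.19,0,88,0,0,-0.19,0,88])

```text
time_s: 9.65
ee_pos: [0.4754, -0.3107, 0.3948]
eef_rot: [-0.0, 3.141, -0.001]
contact_force: [-0.2, 0.1, 0.3]
grip_width: 0.882
finger_force: 0.0
```

Run:
```python
from h import *
w=snap('wrist','w6')['pixels'];s=snap('side','s6')['pixels'][130:380,230:480]
cv2.imwrite('pics/g6.png',np.hstack([cv2.resize(w,(480,300)),cv2.resize(s,(300,300))]))
s=observe();print(s['ee_pos'],s['contact_force'],s['time_s'])
```

```text
[ 0.4750065  -0.31040748  0.39289076] [ 1.06988244  0.41517014 -0.0862863 ] 9.75
```

View pics/g6.png

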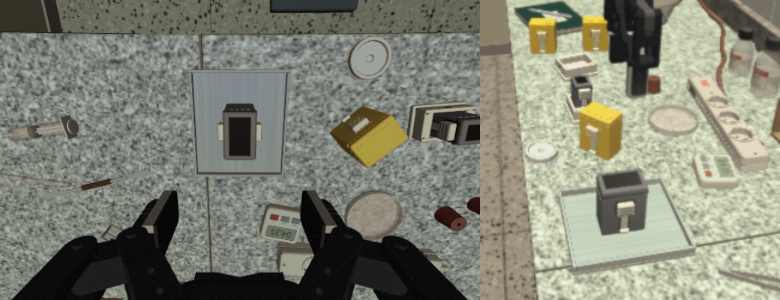

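The pack stands upright in the tray with its buttons out (wrist (240,133), side (622,205)). The small pack is still in its cradle and the gripper is clear.

```bash
python3 -c "
from plant import *
print(sign_off())"
```

```text
the job is handed in; nothing more can be done
None
```

The large pack is out of its cradle and standing upright on the tray floor, the small pack is still latched in its cradle, and I handed the job in with about 10 s on the robot's clock; no verdict was returned.

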